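# Scrape the loose settings off the sorting plate into the catch box

## Task

First lift the loose cover off the pins of the catch box and lay it flat on the cork mat. Then take the scraper from its rest and, with its blade pressed lightly but firmly on the white plate the whole way from behind the settings to the lip, wipe all six brass settings into the catch box, without touching them with the fingers; how far the blade sticks out changes from day to day, so feel for the plate and never lean hard on it. Set the scraper back in its rest, and leave the tin, the pad and the tweezers alone.

Things in the scene. Friction and masses are not known exactly. Their poses are not given: they have to be found in the camera images.
- station: Fixed wooden sorting station, 190 (x) x 307 (y) x 50 mm; origin on the bench. The wipe runs along its y, towards -y. The white plate covers x -73 to 73, y -45 to 155 mm, top at z = 45 mm; rails beside it (x = +-74.5 to +-84.5 mm) rise to z = 50 mm. Two 6 mm pins at x = +-85, y = -99.5 mm rise to z = 45 mm.
- plate_top (a point): Centre of the white plate's top, unpressed; axes as the station's. The plate lies on springs and sinks straight down about 1 mm for every 6 N; more than 25 N damages it.
- lip (a point): Middle of the plate's open edge over the catch box, at plate top height; axes as the station's.
- box_floor (a point): Centre of the catch box's floor, 4 mm above the bench; inside it is 150 (x) x 102 (y) mm, its rim 31 mm above its floor, so lower than the plate.
- cover: Loose aluminium cover plate, 190 x 98 x 5 mm, about 0.25 kg, lying over the catch box with its two 9 mm holes over the pins; origin at the centre of its underside. A black grip bar, 60 mm along its x, 14 mm thick (y), stands on its middle from z = 5 to 45 mm.
- mat: Fixed cork mat, 210 (x) x 130 (y) x 3 mm, left or right of the station (the scraper's rest is on the other side); origin at the centre of its underside.
- scraper: Scraper: wooden block 170 (x) x 30 (y, the thickness to grip) x 50 mm (z), about 0.27 kg, origin at the centre of the block's underside. A straight rubber blade, 132 mm along x and 6 mm thick, centred in y, sticks out downwards from the underside by 14 to 34 mm; it is clamped, set differently each time, and not measured.
- rest: Fixed grey rest, 190 x 60 x 70 mm: two end posts carry the ends of the scraper block at 60 mm height, with 10 mm high lips around (4 mm play each side); the blade hangs free between the posts. Origin at the centre of its underside.
- rest_seat (a point): Point where the scraper's origin belongs: middle of the rest, 60 mm above the bench; x along the block (either way round will do).
- setting0: Loose brass setting: disc 20 mm across, 5 mm thick, with a 6 mm-radius green stone on top (9 mm high in all), 14 g; origin at the centre of its underside. Starts flat on the white plate.
- setting1: Loose brass setting: disc 20 mm across, 5 mm thick, with a 6 mm-radius green stone on top (9 mm high in all), 14 g; origin at the centre of its underside. Starts flat on the white plate.
- setting2: Loose brass setting: disc 20 mm across, 5 mm thick, with a 6 mm-radius green stone on top (9 mm high in all), 14 g; origin at the centre of its underside. Starts flat on the white plate.
- setting3: Loose brass setting: disc 20 mm across, 5 mm thick, with a 6 mm-radius green stone on top (9 mm high in all), 14 g; origin at the centre of its underside. Starts flat on the white plate.
- setting4: Loose brass setting: disc 20 mm across, 5 mm thick, with a 6 mm-radius green stone on top (9 mm high in all), 14 g; origin at the centre of its underside. Starts flat on the white plate.
- setting5: Loose brass setting: disc 20 mm across, 5 mm thick, with a 6 mm-radius green stone on top (9 mm high in all), 14 g; origin at the centre of its underside. Starts flat on the white plate.
- wax_tin: Bystander: squat orange tin, 62 mm across, 32 mm high; origin under its centre.
- pad: Bystander: pink pad, 55 x 55 x 14 mm; origin under its centre.
- tweezers: Bystander: steel tweezers, 125 mm long, 8 mm high; origin under the middle.

How it is judged:
By the outcome, as a careful person would: the job done as asked, in the order asked, and still so for the second after the job is handed in, with the robot touching nothing.
It also fails if it takes over 61 s, if anything falls off the work surface, if the arm or the gripper's body presses on something with over 40 N, if the wrist force passes 120 N, or if a joint passes its speed limit or range.

## Robot

A 6-joint arm with a two-finger parallel gripper is mounted at the origin on the work surface. World frame = base frame: x ahead of the robot, y to its left, z up, the work surface at z = 0. Lengths are in m, angles in rad, forces in N, time in s.
With the tool pointing down it reaches from about 0.225 to 0.875 m from the base axis. Payload 3.4 kg.
Tool frame: the origin (TCP) lies at the very end of the fingers, on their centre line; the grasp point (between the pads) lies 19 mm behind it (manip.tcp_to_grasp is the distance from the TCP to the grasp point, in m); z points along the fingers, y is the line along which they close (so a half turn about z gives the same grasp; the last joint's range is limited). The gripper opens to 85 mm and grips with 20 to 120 N. Pads are 22 mm wide; open, the fingers measure 114 mm over their backs; the gripper's body (76 mm by 85 mm) begins 54 mm behind the grasp point. The pads swing forward as they close: fully open they stand 13 mm farther back than shut.
Start: joints at [1.082, 0.276, 1.505, -0, 1.361, -0.121], TCP at [0.207, 0.537, 0.231] pointing down, gripper open.
Joint ranges: [-2.89, 2.89], [-0.75, 2.08], [0.22, 2.7], [-1.18, 4.32], [0.11, 2.71], [-2.7, 2.7]. Speed limits (rad/s): [2.57, 2.57, 3.14, 3.14, 3.14, 3.14].

## Interface

Orientations are given as a unit quaternion [w, x, y, z].
In Python, from rig import status, get_image, job, manip gives the robot as it stands.
- The arm moves only by the tool apply_moves, never from a script. Its arguments are lists of equal length, an entry for each row: "xyz": the shift along the tool's x, y, z each as a share of 0.3 m, from -1 to 1, a list of three; "rot": the turn, a rotation vector about the tool's x, y, z each as a share of 60 degrees, from -1 to 1, a list of three; "hand": the opening, from -1 (shut) to 1 (fully open). A call has 1 to 8 rows; each row shifts and turns the commanded pose from where the row before left it, along the tool's axes as they then stand; what a row does not reach is not made up. A row lasts 1/8 s, in which the tool goes at most 62.5 mm and 10.7 degrees, less where a joint would pass 70% of its speed; a pose out of reach is approached as far as the arm can. A call with a number of a shift or a turn outside -1 to 1 is refused whole. A call with a gripper value outside its range is refused whole. The fingers move at their own pace and stop on an object; "force" is the grip in N (left out, the last holds). Time passes only in rows, so rows that do not move let the fingers close. It gives the time, the measured TCP pose, the force, the opening and the grip force at its end, in the units of the state.
- status.get_state(): the state, without advancing time (a new reading comes with each control period).
- get_image(name): name is "side" or "top"; returns a dict with "pixels" (420x560x3 uint8, red, green, blue), "fovy" (degrees; the focal length in pixels is half the picture's height over the tangent of half this angle, whatever the lens; pixels are square), "cx", "cy" (the principal point, pixels), "origin" and "orientation" of the camera in the world. Camera axes: x right, y down, z forward; pixel columns grow to the right and rows downward; lengths in m; the calibration is good to about 2 mm. A picture is of the moment at which its call begins. There is no depth.
- job.sign_off(): hands the job in; it is judged then, once.
The state is a dict: "clock": time; "qpos": joint angles; "qd": joint speeds; "effort": joint torques, N m; "position": TCP position; "ee_rot": TCP orientation; "contact_force": force on the tool from outside, world axes, zero at the start; "moment": the same for the moment, N m; "width": finger opening in m; "gripper_force": force on a finger pad.
Only numpy, scipy, OpenCV 4.12 (cv2) and the standard library are available. Lean on these libraries where they do the work, as an engineer would, in place of code of your own. Each camera call takes 0.05 s, during which the arm holds its last target. There are 200 camera calls.

## Working session

There is one attempt and no reset: what is moved stays moved. The work goes in short steps, Python scripts to look and compute and a tool call to move; the robot and the scene stay as the last step left them, time stands still between calls to the robot, and variables do not carry over. Pictures are saved under pics/ and viewed, at most 10 in all, crops included, and the job is handed in when it is done.

Besides the shell and the picture viewer there is one more tool, called as name(argument=value, ...), one argument or row to a line, values as JSON. apply_moves: Moves the arm, as the interface text tells. Its arguments: {"type":"object","properties":{"xyz":{"type":"array","items":{"type":"array","items":{"type":"number","minimum":-1,"maximum":1}}},"rot":{"type":"array","items":{"type":"array","items":{"type":"number","minimum":-1,"maximum":1}}},"hand":{"type":"array","items":{"type":"number"}},"force":{"type":"number"}},"required":["xyz","rot","hand"]}

```bash
ls; mkdir -p pics
python3 - <<'E'
from rig import status,get_image,manip
import cv2
print(status.get_state(), manip.tcp_to_grasp)
for n in("top","side"):
    i=get_image(n); cv2.imwrite(f"pics/{n}0.png",i["pixels"][:,:,::-1]); print({k:v for k,v in i.items() if k!="pixels"})
E
```

```text
pics
{'clock': 0.0, 'qpos': array([ 1.08201536e+00,  2.76601396e-01,  1.50615874e+00, -2.93195941e-05,
        1.36070506e+00, -1.21013309e-01]), 'qd': array([-0.00014243, -0.00064461,  0.00203567, -0.00039393, -0.00098739,
        0.00073498]), 'effort': array([ 1.41056320e-03, -4.16773653e+01, -2.45806950e+01,  1.77718462e-04,
        1.12139378e-02, -1.02250522e-05]), 'position': array([0.20649619, 0.53605854, 0.23042587]), 'ee_rot': array([-2.67389985e-04,  1.82846197e-01,  9.83141084e-01, -8.97389740e-04]), 'contact_force': array([-0.06384033,  0.16335792, -0.62231482]), 'moment': array([0.00570379, 0.00133643, 0.0185748 ]), 'gripper_force': 0.0, 'width': 0.0854795658157359} 0.0187
{'fovy': 56.09590243047132, 'cx': 283.4234583504255, 'cy': 210.6253942604137, 'origin': array([0.46766937, 0.01237359, 0.89962672]), 'orientation': array([-0.06778254,  0.70816141, -0.70009798,  0.06144717])}
{'fovy': 57.67512815714704, 'cx': 281.5639357781762, 'cy': 206.76292714430824, 'origin': array([ 0.33828938, -0.63776082,  0.5066571 ]), 'orientation': array([-0.47902992,  0.8577559 , -0.16543045,  0.08612732])}
```

View pics/top0.png

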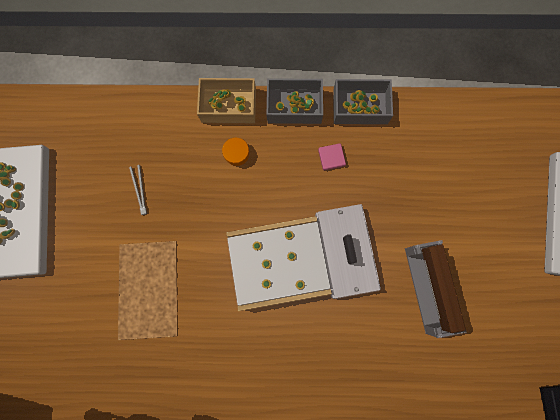

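View pics/side0.png

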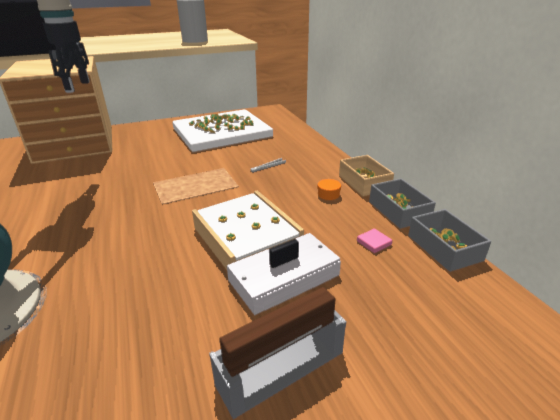

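The top picture shows the station around (300,258), with the cover at (350,250) and its grip bar at (350,248). The rest and scraper are at (437,288), the mat at (147,290), the tin at (235,151), the pad at (332,157) and the tweezers at (138,190). In the side picture, the cover's bar is at (284,252) and the scraper at (280,328). I'll zoom in for corner pixels.

Run:
```python
import cv2
a=cv2.imread("pics/top0.png")
c=cv2.resize(a[195:345,220:480],None,fx=3,fy=3,interpolation=cv2.INTER_CUBIC)
for x in range(0,260,20): cv2.putText(c,str(220+x),(x*3,8),0,.3,(0,255,255)); cv2.line(c,(x*3,10),(x*3,16),(0,255,255))
for y in range(0,150,10): cv2.putText(c,str(195+y),(0,y*3+3),0,.3,(0,255,255))
cv2.imwrite("pics/crop0.png",c)
```

```text
(no output)
```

View pics/crop0.png

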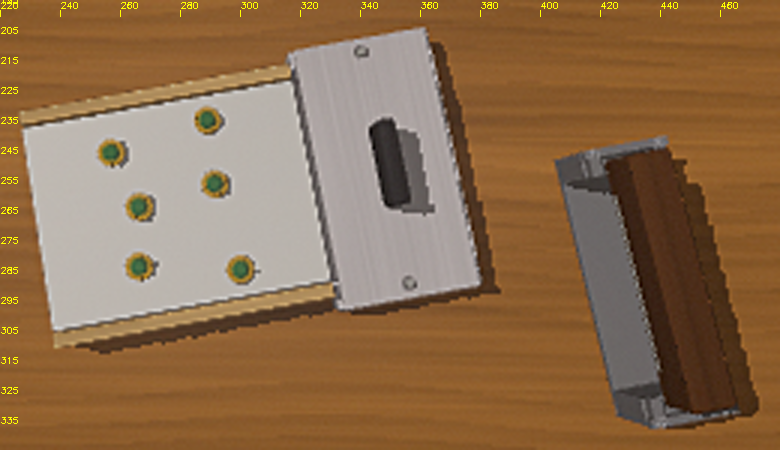

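The crop gives these top-image pixels: plate corners (227.7,237.7) and (238,305), pins (340,212) and (356,289), and bar ends around (346,236) and (353,263). The scraper's right top edge runs from (442.7,245) to (465.7,332). Next I'll fit the poses.

```bash
cat > h.py <<'E'
import numpy as np
from scipy.spatial.transform import Rotation as R
from scipy.optimize import least_squares
CAM={}
def cam(n,d=None):
    o={"top":(56.09590243047132,283.4234583504255,210.6253942604137,[0.46766937,0.01237359,0.89962672],[-0.06778254,0.70816141,-0.70009798,0.06144717]),
       "side":(57.67512815714704,281.5639357781762,206.76292714430824,[0.33828938,-0.63776082,0.5066571],[-0.47902992,0.8577559,-0.16543045,0.08612732])}[n]
    q=o[4]; return 210/np.tan(np.radians(o[0]/2)),o[1],o[2],np.array(o[3]),R.from_quat([q[1],q[2],q[3],q[0]]).as_matrix()
def proj(n,P):
    f,cx,cy,o,M=cam(n); c=(np.atleast_2d(P)-o)@M; return np.c_[cx+f*c[:,0]/c[:,2],cy+f*c[:,1]/c[:,2]]
def ray(n,u,v,z):
    f,cx,cy,o,M=cam(n); d=M@np.array([(u-cx)/f,(v-cy)/f,1]); return o+d*(z-o[2])/d[2]
def place(p,L):
    L=np.atleast_2d(L); c,s=np.cos(p[2]),np.sin(p[2])
    return np.c_[p[0]+c*L[:,0]-s*L[:,1],p[1]+s*L[:,0]+c*L[:,1],L[:,2]]
def fit(n,L,px,p0):
    L=np.array(L)/1000.; px=np.array(px,float)
    r=least_squares(lambda p:(proj(n,place(p,L))-px).ravel(),p0,loss="soft_l1")
    return r.x,np.round(proj(n,place(r.x,L))-px,1)
E
python3 - <<'E'
from h import *
import cv2
print("plate corner",ray("top",227.7,237.7,.045),ray("top",238,305,.045))
s,res=fit("top",[(73,155,45),(-73,155,45),(85,-99.5,45),(-85,-99.5,45),(84.5,155,50),],[(227.7,237.7),(238,305),(340.3,212),(356.3,289.3),(227,232.3)],[.35,0,.1]); print("station",s,res.tolist())
c,res=fit("top",[(95,-49,40),(-95,-49,40),(-95,49,40)],[(362.3,204.7),(380.3,290.7),(333.3,297.7)],[.35,-.1,.1]); print("cover",c,res.tolist())
print("cover in station", place([0,0,-s[2]],[c[0]-s[0],c[1]-s[1],0]), np.degrees(c[2]-s[2]))
b,res=fit("top",[(85,-15,110),(-85,-15,110)],[(442.7,245),(465.7,332)],[.3,-.25,.2]); print("scraper",b,res.tolist())
im=cv2.imread("pics/top0.png"); hsv=cv2.cvtColor(im,cv2.COLOR_BGR2HSV)
# mat from brighter cork colour
sub=cv2.GaussianBlur(im,(7,7),0)[225:355,100:200]; g=sub[:,:,1].astype(int)
m=(g>110).astype(np.uint8)
k,l,st,ce=cv2.connectedComponentsWithStats(m); i=1+np.argmax(st[1:,4]); 
r=cv2.minAreaRect(np.argwhere(l==i)[:,::-1].astype(np.float32)); print(r); bx=cv2.boxPoints(r)+[100,225]
print("mat corners",bx.tolist(),[ray("top",*p,.003).round(3).tolist() for p in bx])
# checks in side view
print("bar top ctr side",proj("side",place(c,[[.03,0,.08],[-.03,0,.08]])))
for L in [(73,155,45),(-73,155,45)]: print("side plate",proj("side",place(s,np.array(L)/1000)))
print("side scraper top",proj("side",place(b,[[.085,.015,.11],[-.085,.015,.11],[.085,-.015,.11],[-.085,-.015,.11],])))
E
```

```text
plate corner [0.56448529 0.14177201 0.045     ] [0.42194882 0.11456107 0.045     ]
station [ 0.52218399 -0.02356981  0.1888631 ] [[-0.3, -0.1], [-0.2, 0.3], [0.5, -0.1], [0.7, 0.1], [-0.7, -0.2]]
cover [ 0.54074315 -0.12156226  0.16576971] [[0.1, -0.2], [-1.0, 0.0], [0.7, 0.2]]
cover in station [[-0.00016819 -0.09973432  0.        ]] -1.323154238249956
scraper [ 0.46089464 -0.30101761  0.20000207] [[0.0, 0.1], [-0.0, -0.1]]
((46.5, 64.5), (95.0, 57.0), 90.0)
mat corners [[118.0, 242.0], [175.0, 242.0], [175.0, 337.0], [118.0, 337.0]] [[0.557, 0.399, 0.003], [0.558, 0.268, 0.003], [0.35, 0.255, 0.003], [0.348, 0.38, 0.003]]
bar top ctr side [[297.47492351 240.44979912]
 [269.35971687 251.07090763]]
side plate [[252.86079132 193.46950873]]
side plate [[196.31182624 211.05470829]]
side scraper top [[320.95084568 286.21162078]
 [215.14928844 338.22042932]
 [334.00467622 298.59057794]
 [225.48871355 355.08758056]]
```

Run:
```python
import cv2
a=cv2.imread("pics/side0.png")
c=cv2.resize(a[190:405,180:360],None,fx=2.7,fy=2.7,interpolation=cv2.INTER_CUBIC)
for x in range(0,180,20): cv2.putText(c,str(180+x),(int(x*2.7),8),0,.3,(0,255,255))
for y in range(0,215,10): cv2.putText(c,str(190+y),(0,int(y*2.7+3)),0,.3,(0,255,255))
cv2.imwrite("pics/crop1.png",c)
```

```text
(no output)
```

View pics/crop1.png

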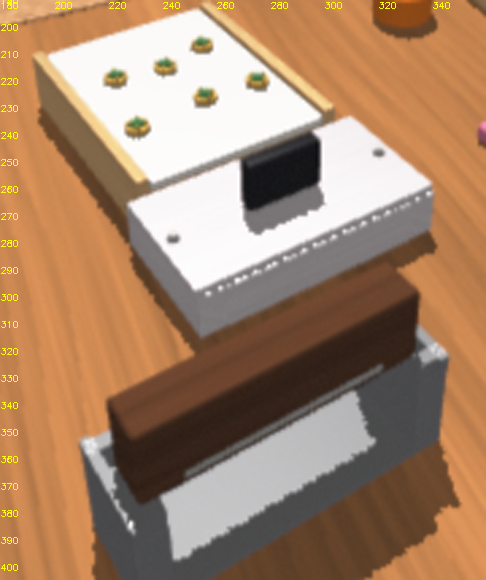

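The side crop shows the bar top at (270,249) to (298,241), which matches the prediction. The scraper's top corners are at (220,339), (324,288), (335,297) and (228,352), and its lower corner is at (234,376). I'll refine the scraper with both cameras and plan the approach.

```bash
cat >> h.py <<'E'
def rows(p0,psi0,p1,psi1,n):
    "n equal rows; psi=angle of tool y in world, degrees"
    d=(np.array(p1)-p0)/n; dp=(psi1-psi0)/n; out=[]
    for i in range(n):
        a=np.radians(psi0+i*dp); ty=np.array([np.cos(a),np.sin(a),0]); tx=np.array([-np.sin(a),np.cos(a),0])
        out.append([d@tx/.3,d@ty/.3,-d[2]/.3,-dp/60])
    o=np.round(out,3); print("xyz",o[:,:3].tolist(),"rotz",o[:,3].tolist())
def cur():
    from rig import status
    s=status.get_state(); q=s["ee_rot"]; M=R.from_quat([q[1],q[2],q[3],q[0]]).as_matrix()
    print("t",s["clock"],"p",s["position"].round(4),"F",s["contact_force"].round(2),"w",round(s["width"],4),"tilt",(M[:2,2]*1000).round(1))
    return s["position"],np.degrees(np.arctan2(M[1,1],M[0,1]))
E
python3 - <<'E'
from h import *
L=np.array([(-85,15,110),(85,15,110),(85,-15,110),(-85,-15,110),(-85,-15,60)])/1e3
px=np.array([(220,338.9),(324.4,287.8),(334.8,297.4),(228,352),(233.7,376)])
L2=np.array([(85,-15,110),(-85,-15,110)])/1e3; px2=np.array([(442.7,245),(465.7,332)])
f=lambda p:np.r_[(proj("side",place(p,L))-px).ravel(),(proj("top",place(p,L2))-px2).ravel()]
r=least_squares(f,[.46,-.3,.2]); print(r.x,r.fun.reshape(-1,2).round(1).tolist())
g=lambda p:f(p)[:10]; r=least_squares(g,[.46,-.3,.2]); print("side only",r.x,r.fun.reshape(-1,2).round(1).tolist())
s=[.522184,-.02357,.188863]
st=[(257.3,246),(266.7,264.3),(266.3,284),(289,235),(291.3,256.3),(300,285)]
print([ (place([0,0,-s[2]],ray("top",*p,.05)-[s[0],s[1],0])[0,:2]*1e3).round().tolist() for p in st])
p,psi=cur(); bar=place(s,[0,-.0997,0])[0]; print(bar,psi)
rows(p,psi,[bar[0],bar[1],.16],90+np.degrees(s[2]),16)
E
```

```text
[ 0.46499415 -0.30069379  0.1927911 ] [[-1.9, -2.2], [-0.7, -2.3], [1.9, 0.5], [0.4, 1.5], [-2.0, 2.6], [0.0, -2.0], [-0.6, -2.2]]
side only [ 0.46578811 -0.30041076  0.19378678] [[-1.3, -2.5], [-0.4, -2.5], [2.2, 0.2], [1.0, 1.1], [-1.5, 2.2]]
[[43.0, 94.0], [1.0, 80.0], [-40.0, 88.0], [54.0, 22.0], [8.0, 25.0], [-55.0, 18.0]]
t 0.1 p [0.2065 0.5361 0.2305] F [ 0.3  -0.01 -0.41] w 0.0852 tilt [-0.8 -1.5]
[ 0.5409019  -0.12149717  0.        ] 68.9252029391666
xyz [[-0.114, -0.103, 0.015], [-0.111, -0.107, 0.015], [-0.107, -0.11, 0.015], [-0.103, -0.114, 0.015], [-0.099, -0.118, 0.015], [-0.095, -0.121, 0.015], [-0.09, -0.124, 0.015], [-0.086, -0.127, 0.015], [-0.082, -0.13, 0.015], [-0.077, -0.133, 0.015], [-0.072, -0.136, 0.015], [-0.068, -0.138, 0.015], [-0.063, -0.14, 0.015], [-0.058, -0.142, 0.015], [-0.053, -0.144, 0.015], [-0.048, -0.146, 0.015]] rotz [-0.033, -0.033, -0.033, -0.033, -0.033, -0.033, -0.033, -0.033, -0.033, -0.033, -0.033, -0.033, -0.033, -0.033, -0.033, -0.033]
```

apply_moves(
  xyz=[
    [-0.114,-0.103,0.015],
    [-0.111,-0.107,0.015],
    [-0.107,-0.11,0.015],
    [-0.103,-0.114,0.015],
    [-0.099,-0.118,0.015],
    [-0.095,-0.121,0.015],
    [-0.09,-0.124,0.015],
    [-0.086,-0.127,0.015],
  ],
  rot=[
    [0,0,-0.033],
    [0,0,-0.033],
    [0,0,-0.033],
    [0,0,-0.033],
    [0,0,-0.033],
    [0,0,-0.033],
    [0,0,-0.033],
    [0,0,-0.033],
  ],
  hand=[1,1,1,1,1,1,1,1],
  force=60,
)

```text
clock: 1.1
position: [0.374, 0.2063, 0.195]
ee_rot: [-0.0, 0.045, 0.999, 0.0]
contact_force: [-0.1, 0.2, -0.7]
width: 0.0855
gripper_force: 0.0
```

apply_moves(
  xyz=[
    [-0.082,-0.13,0.015],
    [-0.077,-0.133,0.015],
    [-0.072,-0.136,0.015],
    [-0.068,-0.138,0.015],
    [-0.063,-0.14,0.015],
    [-0.058,-0.142,0.015],
    [-0.053,-0.144,0.015],
    [-0.048,-0.146,0.015],
  ],
  rot=[
    [0,0,-0.033],
    [0,0,-0.033],
    [0,0,-0.033],
    [0,0,-0.033],
    [0,0,-0.033],
    [0,0,-0.033],
    [0,0,-0.033],
    [0,0,-0.033],
  ],
  hand=[1,1,1,1,1,1,1,1],
)

```text
clock: 2.1
position: [0.5406, -0.1226, 0.1587]
ee_rot: [-0.0, -0.093, 0.996, 0.0]
contact_force: [0.6, 0.3, 0.5]
width: 0.0855
gripper_force: 0.0
```

Run:
```python
from h import *
p,psi=cur(); print(psi); rows(p,psi,[.5409,-.1215,.048],100.8,6)
```

```text
t 2.1 p [ 0.5406 -0.1226  0.1587] F [0.63 0.3  0.46] w 0.0855 tilt [-0.6  0.6]
100.65339216938207
xyz [[-0.0, 0.001, 0.062], [-0.0, 0.001, 0.062], [-0.0, 0.001, 0.062], [-0.0, 0.001, 0.062], [-0.0, 0.001, 0.062], [-0.0, 0.001, 0.062]] rotz [-0.0, -0.0, -0.0, -0.0, -0.0, -0.0]
```

apply_moves(
  xyz=[
    [0,0.001,0.062],
    [0,0.001,0.062],
    [0,0.001,0.062],
    [0,0.001,0.062],
    [0,0.001,0.062],
    [0,0,0.062],
    [0,0,0],
    [0,0,0],
  ],
  rot=[
    [0,0,0],
    [0,0,0],
    [0,0,0],
    [0,0,0],
    [0,0,0],
    [0,0,0],
    [0,0,0],
    [0,0,0],
  ],
  hand=[1,1,1,1,0.2,-0.4,-1,-1],
)

```text
clock: 3.1
position: [0.5402, -0.1197, 0.0481]
ee_rot: [0.0, -0.092, 0.996, 0.0]
contact_force: [-2.2, 1.0, 0.7]
width: 0.0133
gripper_force: 59.8
```

apply_moves(
  xyz=[
    [0,0,0],
    [0,0,0],
    [0,0,0],
  ],
  rot=[
    [0,0,0],
    [0,0,0],
    [0,0,0],
  ],
  hand=[-1,-1,-1],
)

```text
clock: 3.48
position: [0.5401, -0.1198, 0.048]
ee_rot: [0.0, -0.092, 0.996, -0.0]
contact_force: [-1.1, 0.1, -0.5]
width: 0.0134
gripper_force: 58.7
```

apply_moves(
  xyz=[
    [0,0,-0.02],
    [0,0,-0.05],
    [0,0,-0.07],
    [0,0,-0.07],
    [0,0,-0.03],
    [0,0,0],
  ],
  rot=[
    [0,0,0],
    [0,0,0],
    [0,0,0],
    [0,0,0],
    [0,0,0],
    [0,0,0],
  ],
  hand=[-1,-1,-1,-1,-1,-1],
)

```text
clock: 4.22
position: [0.5404, -0.1199, 0.1206]
ee_rot: [0.001, -0.092, 0.996, -0.0]
contact_force: [0.1, 0.2, -3.5]
width: 0.0134
gripper_force: 58.5
```

Run:
```python
from h import *
p,psi=cur(); print(psi); rows(p,psi,[.453,.3255,.10],94.5,14)
```

```text
t 4.225 p [ 0.5404 -0.1199  0.1206] F [ 0.13  0.21 -3.54] w 0.0134 tilt [ 1.8 -0.5]
100.60853459195478
xyz [[0.001, 0.108, 0.005], [0.002, 0.108, 0.005], [0.003, 0.108, 0.005], [0.003, 0.108, 0.005], [0.004, 0.108, 0.005], [0.005, 0.108, 0.005], [0.006, 0.108, 0.005], [0.007, 0.108, 0.005], [0.008, 0.108, 0.005], [0.008, 0.108, 0.005], [0.009, 0.108, 0.005], [0.01, 0.108, 0.005], [0.011, 0.108, 0.005], [0.012, 0.107, 0.005]] rotz [0.007, 0.007, 0.007, 0.007, 0.007, 0.007, 0.007, 0.007, 0.007, 0.007, 0.007, 0.007, 0.007, 0.007]
```

apply_moves(
  xyz=[
    [0,0.05,0.005],
    [0.002,0.108,0.005],
    [0.003,0.108,0.005],
    [0.003,0.108,0.005],
    [0.004,0.108,0.005],
    [0.005,0.108,0.005],
    [0.006,0.108,0.005],
    [0.007,0.108,0.005],
  ],
  rot=[
    [0,0,0.007],
    [0,0,0.007],
    [0,0,0.007],
    [0,0,0.007],
    [0,0,0.007],
    [0,0,0.007],
    [0,0,0.007],
    [0,0,0.007],
  ],
  hand=[-1,-1,-1,-1,-1,-1,-1,-1],
)

```text
clock: 5.22
position: [0.4914, 0.1194, 0.1066]
ee_rot: [-0.001, -0.063, 0.998, 0.0]
contact_force: [0.7, 0.3, -3.5]
width: 0.0128
gripper_force: 58.7
```

apply_moves(
  xyz=[
    [0.008,0.108,0.005],
    [0.008,0.108,0.005],
    [0.009,0.108,0.005],
    [0.01,0.108,0.005],
    [0.011,0.108,0.005],
    [0.012,0.108,0.005],
    [0,0.058,0],
    [0,0,0],
  ],
  rot=[
    [0,0,0.007],
    [0,0,0.007],
    [0,0,0.007],
    [0,0,0.007],
    [0,0,0.007],
    [0,0,0.007],
    [0,0,0],
    [0,0,0],
  ],
  hand=[-1,-1,-1,-1,-1,-1,-1,-1],
)

```text
clock: 6.22
position: [0.4528, 0.3271, 0.0981]
ee_rot: [-0.0, -0.042, 0.999, -0.0]
contact_force: [0.3, -0.6, -3.1]
width: 0.0133
gripper_force: 58.9
```

Run:
```python
from h import *
from rig import get_image
import cv2
p,psi=cur(); print(psi); rows(p,psi,[.453,.3255,.018],94.5,6)
i=get_image("top")["pixels"][:,:,::-1]; 
cv2.imwrite("pics/top1.png",cv2.resize(i[200:380,60:420],None,fx=2,fy=2,interpolation=cv2.INTER_CUBIC))
```

```text
t 6.225 p [0.4528 0.3271 0.0981] F [ 0.3  -0.59 -3.15] w 0.0133 tilt [-0.7 -0.7]
94.85470338036366
xyz [[-0.0, -0.001, 0.045], [-0.0, -0.001, 0.045], [-0.0, -0.001, 0.045], [-0.0, -0.001, 0.045], [-0.0, -0.001, 0.045], [-0.0, -0.001, 0.045]] rotz [0.001, 0.001, 0.001, 0.001, 0.001, 0.001]
```

View pics/top1.png

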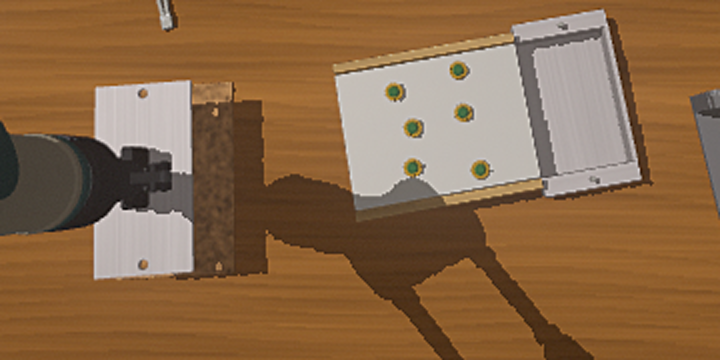

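The cover hangs over the mat, spanning x 95–192 in the crop and parallel to it. The box is open and all six settings are undisturbed.

apply_moves(
  xyz=[
    [0,-0.003,0.05],
    [0,-0.002,0.06],
    [0,0,0.06],
    [0,0,0.05],
    [0,0,0.03],
    [0,0,0.017],
    [0,0,0.006],
    [0,0,0],
  ],
  rot=[
    [0,0,0],
    [0,0,0],
    [0,0,0],
    [0,0,0],
    [0,0,0],
    [0,0,0],
    [0,0,0],
    [0,0,0],
  ],
  hand=[-1,-1,-1,-1,-1,-1,-1,-1],
)

```text
clock: 7.28
position: [0.4539, 0.3251, 0.0171]
ee_rot: [0.0, -0.041, 0.999, 0.0]
contact_force: [-0.4, -0.3, -2.7]
width: 0.0131
gripper_force: 58.9
```

apply_moves(
  xyz=[
    [0,0,0.003],
    [0,0,0.003],
    [0,0,0],
  ],
  rot=[
    [0,0,0],
    [0,0,0],
    [0,0,0],
  ],
  hand=[-1,-1,-1],
)

```text
clock: 7.65
position: [0.4539, 0.3252, 0.0161]
ee_rot: [0.001, -0.041, 0.999, 0.0]
contact_force: [-1.3, -0.7, 5.0]
width: 0.0132
gripper_force: 60.1
```

apply_moves(
  xyz=[
    [0,0,0],
    [0,0,0],
    [0,0,0],
    [0,0,0],
    [0,0,-0.05],
    [0,0,-0.1],
    [0,0,-0.15],
    [0,0,-0.15],
  ],
  rot=[
    [0,0,0],
    [0,0,0],
    [0,0,0],
    [0,0,0],
    [0,0,0],
    [0,0,0],
    [0,0,0],
    [0,0,0],
  ],
  hand=[0,1,1,1,1,1,1,1],
)

```text
clock: 8.65
position: [0.4536, 0.3249, 0.1523]
ee_rot: [0.0, -0.041, 0.999, 0.0]
contact_force: [0.3, 0.7, -0.1]
width: 0.0856
gripper_force: 0.0
```

Run:
```python
from h import *
p,psi=cur(); print(psi); rows(p,psi,[.463,-.3007,.18],101.2,14)
```

```text
t 8.65 p [0.4536 0.3249 0.1523] F [ 0.31  0.68 -0.12] w 0.0856 tilt [0.7 0.5]
94.72687804970757
xyz [[0.01, -0.149, -0.007], [0.011, -0.149, -0.007], [0.012, -0.148, -0.007], [0.014, -0.148, -0.007], [0.015, -0.148, -0.007], [0.016, -0.148, -0.007], [0.017, -0.148, -0.007], [0.018, -0.148, -0.007], [0.02, -0.148, -0.007], [0.021, -0.148, -0.007], [0.022, -0.147, -0.007], [0.023, -0.147, -0.007], [0.024, -0.147, -0.007], [0.026, -0.147, -0.007]] rotz [-0.008, -0.008, -0.008, -0.008, -0.008, -0.008, -0.008, -0.008, -0.008, -0.008, -0.008, -0.008, -0.008, -0.008]
```

apply_moves(
  xyz=[
    [0.005,-0.07,-0.01],
    [0.011,-0.149,-0.01],
    [0.012,-0.148,-0.01],
    [0.014,-0.148,-0.01],
    [0.015,-0.148,-0.01],
    [0.016,-0.148,-0.01],
    [0.017,-0.148,-0.01],
    [0.018,-0.148,-0.01],
  ],
  rot=[
    [0,0,-0.008],
    [0,0,-0.008],
    [0,0,-0.008],
    [0,0,-0.008],
    [0,0,-0.008],
    [0,0,-0.008],
    [0,0,-0.008],
    [0,0,-0.008],
  ],
  hand=[1,1,1,1,1,1,1,1],
)

```text
clock: 9.65
position: [0.4592, -0.0102, 0.1753]
ee_rot: [0.001, -0.075, 0.997, -0.0]
contact_force: [0.7, 0.1, 0.0]
width: 0.0855
gripper_force: 0.0
```

apply_moves(
  xyz=[
    [0.02,-0.148,-0.005],
    [0.021,-0.148,-0.005],
    [0.022,-0.147,-0.005],
    [0.023,-0.147,-0.005],
    [0.024,-0.147,0],
    [0.026,-0.147,0],
    [0.01,-0.077,0],
    [0,0,0],
  ],
  rot=[
    [0,0,-0.008],
    [0,0,-0.008],
    [0,0,-0.008],
    [0,0,-0.008],
    [0,0,-0.008],
    [0,0,-0.008],
    [0,0,0],
    [0,0,0],
  ],
  hand=[1,1,1,1,1,1,1,1],
)

```text
clock: 10.65
position: [0.4657, -0.3012, 0.1803]
ee_rot: [0.0, -0.099, 0.995, 0.0]
contact_force: [-0.2, -0.1, 0.6]
width: 0.0854
gripper_force: 0.0
```

Run:
```python
from h import *
from rig import get_image
import cv2
p,psi=cur(); print(psi); rows(p,psi,[.463,-.3007,.079],101.2,6)
a=get_image("side")["pixels"][:,:,::-1]; t=get_image("top")["pixels"][:,:,::-1]
c=cv2.resize(a[200:405,160:380],None,fx=2,fy=2,interpolation=cv2.INTER_CUBIC)
m=cv2.resize(t[200:350,80:270],(380,300),interpolation=cv2.INTER_CUBIC)
o=np.zeros((410,800,3),np.uint8); o[:,:440]=c; o[:300,440:440+360]=m[:,:360]; cv2.imwrite("pics/mix.png",o)
```

```text
t 10.65 p [ 0.4657 -0.3012  0.1803] F [-0.16 -0.12  0.64] w 0.0854 tilt [0.5 0.2]
101.32716299966727
xyz [[0.001, 0.001, 0.056], [0.001, 0.001, 0.056], [0.001, 0.001, 0.056], [0.001, 0.001, 0.056], [0.001, 0.001, 0.056], [0.001, 0.001, 0.056]] rotz [0.0, 0.0, 0.0, 0.0, 0.0, 0.0]
```

View pics/mix.png

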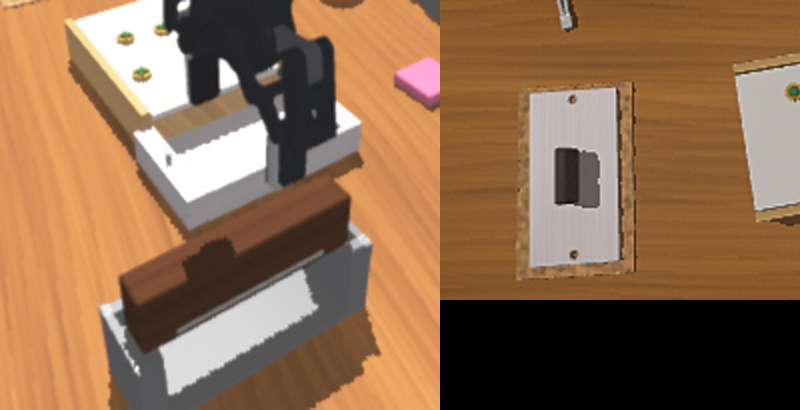

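The cover lies inside the mat's border with its bar upright. The fingers hover over the middle of the scraper block, so I descend and grip.

apply_moves(
  xyz=[
    [0,0.001,0.056],
    [0,0.001,0.06],
    [0,0,0.06],
    [0,0,0.06],
    [0,0,0.06],
    [0,0,0.042],
    [0,0,0],
    [0,0,0],
  ],
  rot=[
    [0,0,0],
    [0,0,0],
    [0,0,0],
    [0,0,0],
    [0,0,0],
    [0,0,0],
    [0,0,0],
    [0,0,0],
  ],
  hand=[1,1,1,1,1,1,-0.3,-1],
  force=80,
)

```text
clock: 11.75
position: [0.4659, -0.2996, 0.0792]
ee_rot: [0.0, -0.1, 0.995, -0.0]
contact_force: [-0.0, -0.7, 0.6]
width: 0.0515
gripper_force: 0.0
```

apply_moves(
  xyz=[
    [0,0,0],
    [0,0,0],
    [0,0,0],
    [0,0,0],
  ],
  rot=[
    [0,0,0],
    [0,0,0],
    [0,0,0],
    [0,0,0],
  ],
  hand=[-1,-1,-1,-1],
)

```text
clock: 12.25
position: [0.466, -0.3001, 0.0796]
ee_rot: [0.001, -0.1, 0.995, -0.001]
contact_force: [-0.2, 0.5, 5.5]
width: 0.0288
gripper_force: 79.9
```

Run:
```python
from h import *
from rig import status
p,psi=cur(); print(psi,status.get_state()["moment"])
```

```text
t 12.25 p [ 0.466  -0.3001  0.0796] F [-0.17  0.52  5.48] w 0.0288 tilt [ 1.5 -0.9]
101.4394952307599 [0.11977755 0.07564263 0.06557547]
```

apply_moves(
  xyz=[
    [0,0,-0.02],
    [0,0,-0.04],
    [0,0,-0.06],
    [0,0,-0.07],
    [0,0,-0.05],
    [0,0,0],
    [0,0,0],
  ],
  rot=[
    [0,0,0],
    [0,0,0],
    [0,0,0],
    [0,0,0],
    [0,0,0],
    [0,0,0],
    [0,0,0],
  ],
  hand=[-1,-1,-1,-1,-1,-1,-1],
)

```text
clock: 13.12
position: [0.4649, -0.2993, 0.1499]
ee_rot: [-0.0, -0.1, 0.995, 0.001]
contact_force: [-0.2, -0.2, -3.2]
width: 0.0289
gripper_force: 79.1
```

Run:
```python
from h import *
from rig import get_image
import cv2
p,psi=cur(); print(psi); s=[.522184,-.02357,.188863]
g=place(s,[0,.13,0])[0]; print(g); rows(p,psi,[g[0],g[1],.15],100.82,10)
a=get_image("side")["pixels"][:,:,::-1]
c=cv2.resize(a[200:400,180:380],None,fx=3,fy=3,interpolation=cv2.INTER_CUBIC); cv2.imwrite("pics/lift.png",c)
```

```text
t 13.125 p [ 0.4649 -0.2993  0.1499] F [-0.18 -0.25 -3.25] w 0.0289 tilt [-1.1  1. ]
101.44333989745272
[0.49777751 0.10411838 0.        ]
xyz [[-0.037, 0.13, -0.0], [-0.037, 0.13, -0.0], [-0.037, 0.13, -0.0], [-0.037, 0.13, -0.0], [-0.037, 0.13, -0.0], [-0.037, 0.13, -0.0], [-0.037, 0.13, -0.0], [-0.036, 0.13, -0.0], [-0.036, 0.13, -0.0], [-0.036, 0.13, -0.0]] rotz [0.001, 0.001, 0.001, 0.001, 0.001, 0.001, 0.001, 0.001, 0.001, 0.001]
```

View pics/lift.png

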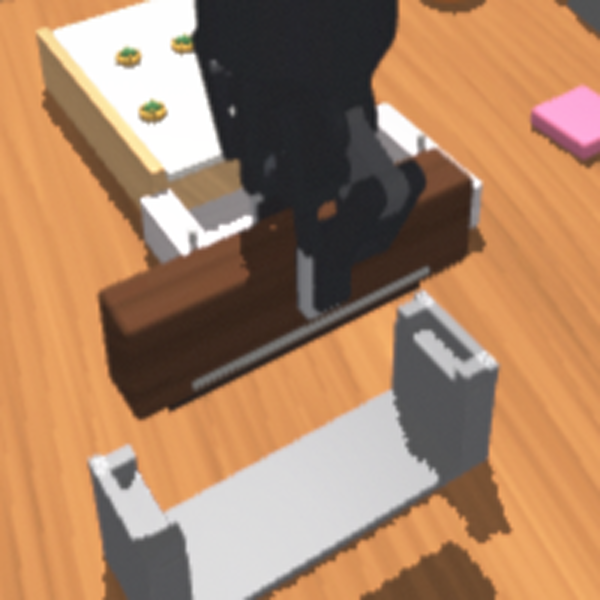

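The scraper is held level and clear of the rest. The block's lower-left corner is at about crop (145,417), and a thin dark blade edge shows from (170,408) to (433,285).

Run:
```python
from h import *
c=[.4649,-.2993,np.radians(11.44)]
pr=lambda L:((proj("side",place(c,np.array(L)))-[180,200])*3).round().tolist()
z=.1303
print("corner",pr([[-.085,-.015,z],[.085,-.015,z]]))
for l in (.014,.018,.022,.026,.03,.034): print(l,pr([[-.066,-.003,z-l],[.066,-.003,z-l]]))
```

```text
corner [[141.0, 426.0], [471.0, 259.0]]
0.014 [[172.0, 407.0], [421.0, 282.0]]
0.018 [[173.0, 414.0], [421.0, 288.0]]
0.022 [[173.0, 420.0], [420.0, 294.0]]
0.026 [[174.0, 426.0], [420.0, 300.0]]
0.03 [[175.0, 433.0], [420.0, 306.0]]
0.034 [[175.0, 439.0], [419.0, 312.0]]
```

apply_moves(
  xyz=[
    [-0.02,0.07,0],
    [-0.037,0.13,0],
    [-0.037,0.13,0],
    [-0.037,0.13,0],
    [-0.037,0.13,0],
    [-0.037,0.13,0],
    [-0.037,0.13,0],
    [-0.037,0.13,0],
  ],
  rot=[
    [0,0,0.002],
    [0,0,0.002],
    [0,0,0.002],
    [0,0,0.002],
    [0,0,0.001],
    [0,0,0.001],
    [0,0,0],
    [0,0,0],
  ],
  hand=[-1,-1,-1,-1,-1,-1,-1,-1],
)

```text
clock: 14.18
position: [0.49, 0.0075, 0.1501]
ee_rot: [-0.001, -0.095, 0.996, 0.001]
contact_force: [0.7, -0.3, -2.0]
width: 0.0286
gripper_force: 79.3
```

apply_moves(
  xyz=[
    [-0.037,0.13,0],
    [-0.036,0.13,0],
    [-0.016,0.06,0],
    [0,0,0],
    [0,0,0],
  ],
  rot=[
    [0,0,0],
    [0,0,0],
    [0,0,0],
    [0,0,0],
    [0,0,0],
  ],
  hand=[-1,-1,-1,-1,-1],
)

```text
clock: 14.8
position: [0.4989, 0.1035, 0.1504]
ee_rot: [-0.0, -0.094, 0.996, -0.0]
contact_force: [0.7, 0.0, -2.0]
width: 0.029
gripper_force: 79.6
```

Run:
```python
from h import *
p,psi=cur(); print(psi); s=[.522184,-.02357,.188863]
print(place([0,0,-s[2]],p-[s[0],s[1],0])); g=place(s,[0,.13,0])[0]; rows(p,psi,[g[0],g[1],.12],100.82,3)
```

```text
t 14.8 p [0.4989 0.1035 0.1504] F [ 0.73  0.03 -1.96] w 0.029 tilt [-0.9 -0.8]
100.84476366812198
[[0.00095903 0.12921297 0.15035011]]
xyz [[0.001, 0.001, 0.034], [0.001, 0.001, 0.034], [0.001, 0.001, 0.034]] rotz [0.0, 0.0, 0.0]
```

apply_moves(
  xyz=[
    [0,0.001,0.05],
    [0.002,0.001,0.06],
    [0.001,0,0.04],
    [0,0,0.02],
    [0,0,0.01],
    [0,0,0],
  ],
  rot=[
    [0,0,0],
    [0,0,0],
    [0,0,0],
    [0,0,0],
    [0,0,0],
    [0,0,0],
  ],
  hand=[-1,-1,-1,-1,-1,-1],
)

```text
clock: 15.55
position: [0.4986, 0.1045, 0.0967]
ee_rot: [0.0, -0.094, 0.996, 0.0]
contact_force: [0.0, 0.5, -2.3]
width: 0.0289
gripper_force: 79.5
```

apply_moves(
  xyz=[
    [0,0,0.004],
    [0,0,0.004],
    [0,0,0],
  ],
  rot=[
    [0,0,0],
    [0,0,0],
    [0,0,0],
  ],
  hand=[-1,-1,-1],
)

```text
clock: 15.92
position: [0.4984, 0.1046, 0.0943]
ee_rot: [0.0, -0.095, 0.996, 0.0]
contact_force: [0.9, -0.1, -2.2]
width: 0.0288
gripper_force: 79.5
```

apply_moves(
  xyz=[
    [0,0,0.004],
    [0,0,0.003],
    [0,0,0],
  ],
  rot=[
    [0,0,0],
    [0,0,0],
    [0,0,0],
  ],
  hand=[-1,-1,-1],
)

```text
clock: 16.3
position: [0.4983, 0.1046, 0.092]
ee_rot: [-0.0, -0.095, 0.996, 0.0]
contact_force: [0.2, -0.8, -2.9]
width: 0.0289
gripper_force: 79.5
```

apply_moves(
  xyz=[
    [0,0,0.003],
    [0,0,0.003],
    [0,0,0],
  ],
  rot=[
    [0,0,0],
    [0,0,0],
    [0,0,0],
  ],
  hand=[-1,-1,-1],
)

```text
clock: 16.68
position: [0.4983, 0.1046, 0.0902]
ee_rot: [-0.0, -0.095, 0.996, 0.0]
contact_force: [0.1, 0.6, -2.1]
width: 0.0289
gripper_force: 79.5
```

apply_moves(
  xyz=[
    [0,0,0.004],
    [0,0,0.003],
    [0,0,0],
  ],
  rot=[
    [0,0,0],
    [0,0,0],
    [0,0,0],
  ],
  hand=[-1,-1,-1],
)

```text
clock: 17.05
position: [0.4983, 0.1046, 0.0881]
ee_rot: [-0.0, -0.095, 0.996, 0.0]
contact_force: [-0.3, 0.2, -3.9]
width: 0.0289
gripper_force: 79.5
```

apply_moves(
  xyz=[
    [0,0,0.004],
    [0,0,0.003],
    [0,0,0],
  ],
  rot=[
    [0,0,0],
    [0,0,0],
    [0,0,0],
  ],
  hand=[-1,-1,-1],
)

```text
clock: 17.42
position: [0.4983, 0.1046, 0.086]
ee_rot: [-0.0, -0.095, 0.996, 0.0]
contact_force: [0.1, -0.3, -3.2]
width: 0.0292
gripper_force: 79.5
```

apply_moves(
  xyz=[
    [0,0,0.004],
    [0,0,0.003],
    [0,0,0],
  ],
  rot=[
    [0,0,0],
    [0,0,0],
    [0,0,0],
  ],
  hand=[-1,-1,-1],
)

```text
clock: 17.8
position: [0.4983, 0.1046, 0.0839]
ee_rot: [-0.0, -0.095, 0.996, 0.0]
contact_force: [-0.3, 0.4, -3.0]
width: 0.0287
gripper_force: 79.5
```

apply_moves(
  xyz=[
    [0,0,0.004],
    [0,0,0.003],
    [0,0,0],
  ],
  rot=[
    [0,0,0],
    [0,0,0],
    [0,0,0],
  ],
  hand=[-1,-1,-1],
)

```text
clock: 18.18
position: [0.4983, 0.1046, 0.0818]
ee_rot: [-0.0, -0.095, 0.996, 0.0]
contact_force: [-0.6, 0.6, -2.4]
width: 0.0291
gripper_force: 79.5
```

apply_moves(
  xyz=[
    [0,0,0.004],
    [0,0,0.003],
    [0,0,0],
  ],
  rot=[
    [0,0,0],
    [0,0,0],
    [0,0,0],
  ],
  hand=[-1,-1,-1],
)

```text
clock: 18.55
position: [0.4985, 0.1046, 0.0804]
ee_rot: [0.0, -0.095, 0.996, 0.0]
contact_force: [-0.9, -0.6, 3.9]
width: 0.0288
gripper_force: 80.0
```

Contact: about 6.5 N net at z ≈ 0.0804, so the plate has sunk about 1 mm. I'll press slightly more and begin the wipe.

apply_moves(
  xyz=[
    [0,0,0.001],
    [0,-0.01,0.001],
    [0,-0.02,0],
    [0,-0.025,0],
    [0,-0.025,0],
    [0,-0.025,0],
  ],
  rot=[
    [0,0,0],
    [0,0,0],
    [0,0,0],
    [0,0,0],
    [0,0,0],
    [0,0,0],
  ],
  hand=[-1,-1,-1,-1,-1,-1],
)

```text
clock: 19.3
position: [0.5049, 0.0757, 0.08]
ee_rot: [0.001, -0.094, 0.996, 0.002]
contact_force: [-0.9, 6.3, 6.0]
width: 0.0289
gripper_force: 80.7
```

apply_moves(
  xyz=[
    [0,-0.025,0.001],
    [0,-0.025,0],
    [0,-0.025,0],
    [0,-0.025,0],
    [0,-0.025,0],
    [0,-0.025,0],
  ],
  rot=[
    [0,0,0],
    [0,0,0],
    [0,0,0],
    [0,0,0],
    [0,0,0],
    [0,0,0],
  ],
  hand=[-1,-1,-1,-1,-1,-1],
)

```text
clock: 20.05
position: [0.5133, 0.0318, 0.0798]
ee_rot: [0.001, -0.093, 0.996, 0.003]
contact_force: [-2.7, 7.4, 8.6]
width: 0.0289
gripper_force: 80.8
```

Run:
```python
from h import *
p,psi=cur(); print(psi); s=[.522184,-.02357,.188863]
print(place([0,0,-s[2]],p-[s[0],s[1],0]))
```

```text
t 20.05 p [0.5133 0.0318 0.0798] F [-2.69  7.43  8.59] w 0.0289 tilt [1.6 5.2]
100.71964574305947
[[0.00168694 0.05609622 0.07976233]]
```

apply_moves(
  xyz=[
    [0,-0.025,0],
    [0,-0.025,0],
    [0,-0.025,0],
    [0,-0.025,0],
    [0,-0.025,0],
    [0,-0.025,0],
    [0,-0.025,0],
  ],
  rot=[
    [0,0,0],
    [0,0,0],
    [0,0,0],
    [0,0,0],
    [0,0,0],
    [0,0,0],
    [0,0,0],
  ],
  hand=[-1,-1,-1,-1,-1,-1,-1],
)

```text
clock: 20.92
position: [0.5228, -0.0194, 0.0797]
ee_rot: [0.001, -0.093, 0.996, 0.003]
contact_force: [-2.4, 7.9, 8.2]
width: 0.0285
gripper_force: 80.9
```

Run:
```python
from h import *
from rig import get_image
import cv2
p,psi=cur(); print(psi); s=[.522184,-.02357,.188863]
print(place([0,0,-s[2]],p-[s[0],s[1],0]))
t=get_image("top")["pixels"][:,:,::-1]; a=get_image("side")["pixels"][:,:,::-1]
o=np.zeros((450,800,3),np.uint8); o[:,:400]=cv2.resize(t[190:340,240:373],(400,450)); o[:,400:]=cv2.resize(a[160:310,190:323],(400,450)); cv2.imwrite("pics/wipe.png",o)
```

```text
t 20.925 p [ 0.5228 -0.0194  0.0797] F [-2.38  7.91  8.19] w 0.0285 tilt [0.8 5.6]
100.72090783035071
[[0.00140861 0.00394775 0.07968758]]
```

View pics/wipe.png

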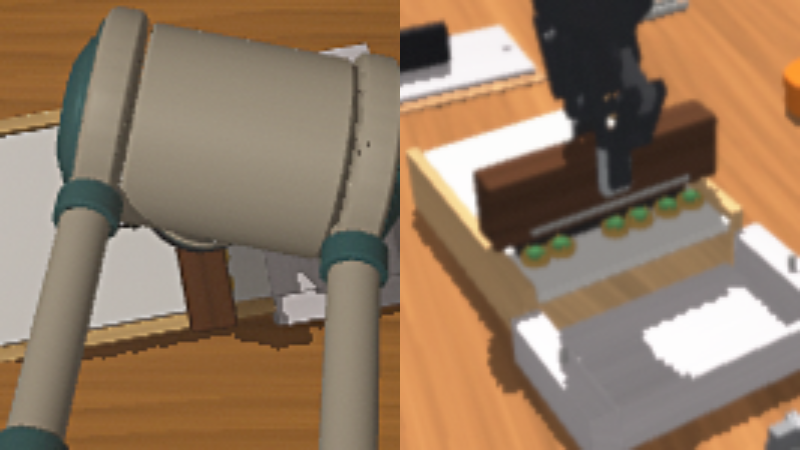

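All six settings stand in a row ahead of the blade (side crop, (535,250) to (690,195)), with none behind it. On to the lip.

apply_moves(
  xyz=[
    [0,-0.025,0],
    [0,-0.025,0],
    [0,-0.025,0],
    [0,-0.025,0],
    [0,-0.025,0],
    [0,-0.025,0],
    [0,-0.014,0],
    [0,0,0],
  ],
  rot=[
    [0,0,0],
    [0,0,0],
    [0,0,0],
    [0,0,0],
    [0,0,0],
    [0,0,0],
    [0,0,0],
    [0,0,0],
  ],
  hand=[-1,-1,-1,-1,-1,-1,-1,-1],
)

```text
clock: 22.02
position: [0.5322, -0.0704, 0.0788]
ee_rot: [0.0, -0.095, 0.996, -0.0]
contact_force: [0.6, -0.7, -2.0]
width: 0.0292
gripper_force: 79.5
```

Run:
```python
from h import *
from rig import get_image
import cv2
p,psi=cur(); print(psi); s=[.522184,-.02357,.188863]
print(place([0,0,-s[2]],p-[s[0],s[1],0]))
a=get_image("side")["pixels"][:,:,::-1]
cv2.imwrite("pics/lip.png",cv2.resize(a[180:320,190:350],(640,560)))
```

```text
t 22.025 p [ 0.5322 -0.0704  0.0788] F [ 0.61 -0.74 -1.99] w 0.0292 tilt [0.8 0.1]
100.8478429326683
[[ 0.00108383 -0.04784473  0.07878816]]
```

View pics/lip.png

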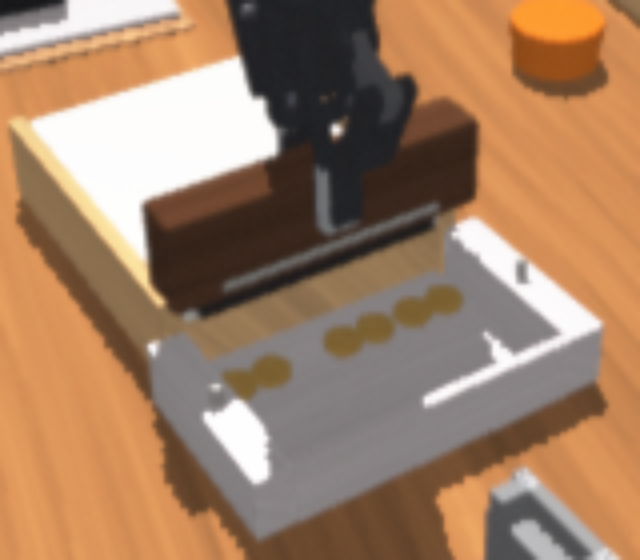

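All six settings lie upside down on the box floor (crop (240,380) to (442,298)), and the blade is just past the lip. I'll lift and take the scraper back to the rest.

apply_moves(
  xyz=[
    [0,-0.015,-0.03],
    [0,-0.03,-0.06],
    [0,-0.03,-0.08],
    [0,-0.03,-0.07],
    [0,0,0],
  ],
  rot=[
    [0,0,0],
    [0,0,0],
    [0,0,0],
    [0,0,0],
    [0,0,0],
  ],
  hand=[-1,-1,-1,-1,-1],
)

```text
clock: 22.7
position: [0.5394, -0.1027, 0.1526]
ee_rot: [0.002, -0.094, 0.996, -0.001]
contact_force: [0.1, 0.3, -2.7]
width: 0.0291
gripper_force: 79.6
```

Run:
```python
from h import *
p,psi=cur(); print(psi); rows(p,psi,[.466,-.3001,.15],101.44,6)
```

```text
t 22.7 p [ 0.5394 -0.1027  0.1526] F [ 0.08  0.32 -2.75] w 0.0291 tilt [ 4.3 -1.8]
100.79278672312395
xyz [[0.061, -0.1, 0.001], [0.061, -0.1, 0.001], [0.061, -0.1, 0.001], [0.061, -0.1, 0.001], [0.061, -0.1, 0.001], [0.062, -0.1, 0.001]] rotz [-0.002, -0.002, -0.002, -0.002, -0.002, -0.002]
```

apply_moves(
  xyz=[
    [0.03,-0.05,0.001],
    [0.061,-0.1,0.001],
    [0.061,-0.1,0.001],
    [0.061,-0.1,0.001],
    [0.061,-0.1,0.001],
    [0.061,-0.1,0.001],
    [0.031,-0.05,0],
    [0,0,0],
  ],
  rot=[
    [0,0,-0.002],
    [0,0,-0.002],
    [0,0,-0.002],
    [0,0,-0.002],
    [0,0,-0.002],
    [0,0,0],
    [0,0,0],
    [0,0,0],
  ],
  hand=[-1,-1,-1,-1,-1,-1,-1,-1],
)

```text
clock: 23.7
position: [0.4642, -0.2998, 0.1483]
ee_rot: [-0.0, -0.099, 0.995, 0.001]
contact_force: [-0.1, 0.1, -2.5]
width: 0.0286
gripper_force: 79.6
```

apply_moves(
  xyz=[
    [0,0,0],
    [0,0,0],
  ],
  rot=[
    [0,0,0],
    [0,0,0],
  ],
  hand=[-1,-1],
)

```text
clock: 23.95
position: [0.4654, -0.298, 0.149]
ee_rot: [0.0, -0.1, 0.995, 0.0]
contact_force: [-0.4, -0.1, -3.4]
width: 0.0286
gripper_force: 79.6
```

Run:
```python
from h import *
p,psi=cur(); print(psi); rows(p,psi,[.466,-.3001,.083],101.44,5)
```

```text
t 23.95 p [ 0.4654 -0.298   0.149 ] F [-0.36 -0.08 -3.38] w 0.0286 tilt [-0.   0.7]
101.52754610114229
xyz [[-0.0, -0.001, 0.044], [-0.0, -0.001, 0.044], [-0.0, -0.001, 0.044], [-0.0, -0.001, 0.044], [-0.0, -0.001, 0.044]] rotz [0.0, 0.0, 0.0, 0.0, 0.0]
```

apply_moves(
  xyz=[
    [0,-0.004,0.04],
    [-0.001,-0.003,0.06],
    [-0.001,0,0.05],
    [0,0,0.025],
    [0,0,0],
    [0,0,0],
  ],
  rot=[
    [0,0,0],
    [0,0,0],
    [0,0,0],
    [0,0,0],
    [0,0,0],
    [0,0,0],
  ],
  hand=[-1,-1,-1,-1,-1,-1],
)

```text
clock: 24.7
position: [0.4665, -0.3015, 0.097]
ee_rot: [0.0, -0.1, 0.995, -0.0]
contact_force: [0.0, 0.3, -1.9]
width: 0.0292
gripper_force: 79.5
```

Run:
```python
from h import *
p,psi=cur(); print(psi); rows(p,psi,[.466,-.3001,.081],101.44,1)
```

```text
t 24.7 p [ 0.4665 -0.3015  0.097 ] F [ 0.01  0.27 -1.85] w 0.0292 tilt [ 0.8 -0.6]
101.45067193128367
xyz [[0.001, 0.005, 0.053]] rotz [0.0]
```

apply_moves(
  xyz=[
    [0.001,0.004,0.01],
    [0,0,0.02],
    [0,0,0.015],
    [0,0,0.007],
    [0,0,0],
  ],
  rot=[
    [0,0,0],
    [0,0,0],
    [0,0,0],
    [0,0,0],
    [0,0,0],
  ],
  hand=[-1,-1,-1,-1,-1],
)

```text
clock: 25.32
position: [0.4655, -0.3, 0.0807]
ee_rot: [-0.0, -0.1, 0.995, 0.0]
contact_force: [0.6, -0.8, -3.1]
width: 0.0288
gripper_force: 79.5
```

apply_moves(
  xyz=[
    [0,0,0.003],
    [0,0,0.003],
    [0,0,0],
  ],
  rot=[
    [0,0,0],
    [0,0,0],
    [0,0,0],
  ],
  hand=[-1,-1,-1],
)

```text
clock: 25.7
position: [0.4657, -0.3002, 0.0796]
ee_rot: [0.0, -0.1, 0.995, -0.0]
contact_force: [-1.4, 0.4, 0.7]
width: 0.0287
gripper_force: 80.0
```

Seated, with contact at the original grasp height. I'll release and lift.

apply_moves(
  xyz=[
    [0,0,0],
    [0,0,0],
    [0,0,0],
    [0,0,0],
    [0,0,-0.05],
    [0,0,-0.1],
    [0,0,-0.15],
    [0,0,-0.15],
  ],
  rot=[
    [0,0,0],
    [0,0,0],
    [0,0,0],
    [0,0,0],
    [0,0,0],
    [0,0,0],
    [0,0,0],
    [0,0,0],
  ],
  hand=[0,1,1,1,1,1,1,1],
)

```text
clock: 26.7
position: [0.4655, -0.3001, 0.2165]
ee_rot: [0.0, -0.1, 0.995, -0.0]
contact_force: [0.9, -1.3, -1.6]
width: 0.0855
gripper_force: 0.0
```

apply_moves(
  xyz=[
    [0.1,0,-0.1],
    [0.1,0,-0.1],
    [0.1,0,0],
    [0.1,0,0],
    [0,0,0],
    [0,0,0],
  ],
  rot=[
    [0,0,0],
    [0,0,0],
    [0,0,0],
    [0,0,0],
    [0,0,0],
    [0,0,0],
  ],
  hand=[1,1,1,1,1,1],
)

```text
clock: 27.45
position: [0.3486, -0.324, 0.2749]
ee_rot: [0.001, -0.1, 0.995, -0.0]
contact_force: [0.5, 0.2, -0.6]
width: 0.0854
gripper_force: 0.0
```

Run:
```python
from h import *
from rig import get_image
import cv2
cur()
t=get_image("top")["pixels"][:,:,::-1]; a=get_image("side")["pixels"][:,:,::-1]
o=np.zeros((600,800,3),np.uint8); o[:300]=cv2.resize(t[130:346,90:480],(800,300))[:, :800]; o[300:,:400]=cv2.resize(a[150:410,100:447],(400,300)); o[300:,400:]=cv2.resize(t[195:303,300:444],(400,300)); cv2.imwrite("pics/end.png",o)
```

```text
t 27.45 p [ 0.3486 -0.324   0.2749] F [ 0.53  0.18 -0.55] w 0.0854 tilt [ 1.7 -0.8]
```

View pics/end.png

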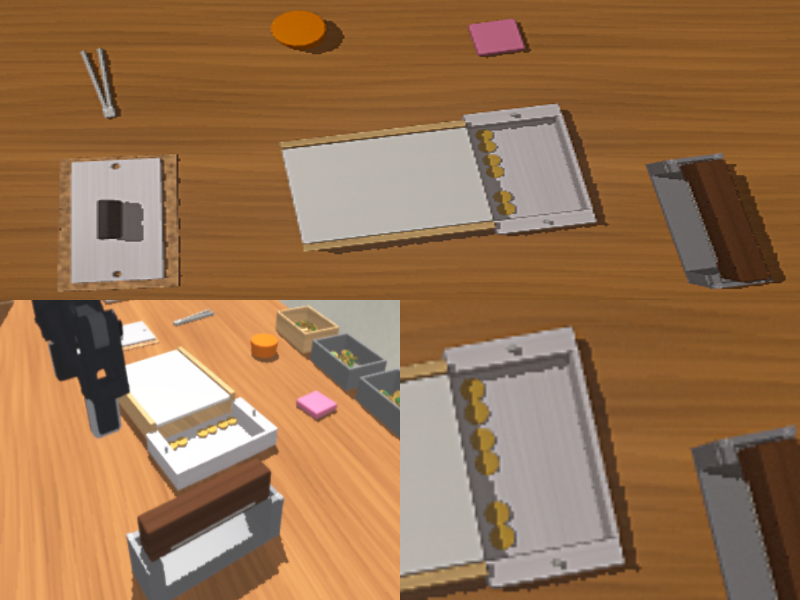

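All six settings are in the box, the plate is clear, the cover is flat on the mat and the scraper is seated. The tin, pad and tweezers haven't moved.

```bash
python3 -c "
from rig import job; print(job.sign_off())"
```

```text
the job is handed in; nothing more can be done
None
```

The job is done and handed in at about 27.5 s: the cover lies flat on the mat, all six settings are in the catch box (wiped at roughly 9–11 N), the scraper is back in its rest, and the tin, pad and tweezers were not touched.

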